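# Index the rotary work fixture to its second station and lock it

## Task

The work block on the small rotary indexing fixture has to go on to its second station: pull the red T-handle of the index plunger up against its spring, turn it counter-clockwise (seen from above) and let it drop into the rest notch, so that the pin stays clear of the table; then swing the table counter-clockwise by its black peg to just short of its second notch, about an eighth of a turn. Put the T-handle back over its deep slot and let it go, so that the sprung pin rides on the rim, and turn the table on gently by the peg until you feel the pin snap fully home. The second notch was set by hand, so its place must be felt for; do not strain the pin sideways, and do not disturb the loose things on the bench.

Things in the scene. Friction and masses are not known exactly. Their poses are not given: they have to be found in the camera images.
- faceplate: the turning steel table, a disc 152 mm across, top 40 mm above the bench, with an orange work block strapped to its middle (clamp screws reach 72 mm above the bench). Origin on its vertical turning axis, 27 mm above the bench. A raised steel track on its rim (flat top 40 mm above the bench) has two notches 10.4 mm wide between brass cheeks; the pin stands in the first at the start
- pin_rod: vertical round steel index pin of the plunger, 8 mm across, ball-shaped end, greased, 66 mm from the table's axis. Origin on its axis at the tip, 34 mm above the bench when home (6 mm deep in a notch). Pressed by the table with more than 18 N it is strained
- plunger_lift (a joint): how far the plunger (pin and T-handle) is pulled up, m: 0 home in a notch, 0.006 pin resting on the flat track, 0.008 parked in the rest notch, 0.011 cross pin of the T-handle just clears the collar between slot and rest notch, 0.014 end of stroke. Spring 6 N at 0, 10 N at 0.014
- plunger_turn (a joint): turn of the T-handle, rad, growing counter-clockwise from above: 0 its cross pin stands over the deep slots of the collar (the pin can go down), 1.31 (75 degrees) over the rest notches, 3 mm deep; free to turn only when pulled up 11 mm or more. Stops at -0.10 and 1.42; play in slot and notch about 0.1
- table (a joint): turn of the table, rad, 0 with the pin in the first notch, growing counter-clockwise from above; stops at -0.25 and 1.55. The second notch is in a steel segment bolted on by hand, so it meets the pin somewhere between 0.83 and 1.4 (48 to 80 degrees). Stays where left: friction needs about 2 N at the peg (more when turned fast), about 5 N while the pin rides on the track
- t_handle (a point): centre of the red T-handle's bar (50 mm long, 14 mm thick, 18 mm high), on the plunger's axis, 92 mm above the bench when home. x along the bar, y across it (the way to grip), z up. The 33 mm wide notched collar below it reaches 69 mm above the bench, 23 mm below this point when home
- crank_peg (a point): a point on the axis of the table's upright black peg (17 to 19 mm thick, top 99 mm above the bench), 88 mm above the bench, at the right height to grip; 66 mm from the table's axis. It moves with the table
- table_axis (a point): point on the table's turning axis at the height of the table's top, 40 mm above the bench; fixed. Its x axis is the fixture's own front-to-back line; the plunger stands 66 mm from it along its -y axis
- caliper: loose digital caliper 75 x 232 x 15 mm lying on the bench, bystander; origin under its middle
- driver: loose blue screwdriver 25 x 176 x 24 mm lying on the bench, bystander; origin under its middle
- tape_roll: loose roll of black tape 53 mm across, 19 mm high, bystander; origin under its middle
- spare_block: loose white stepped block 30 x 52 x 24 mm, bystander; origin under its middle

How it is judged:
On the way, in this order (a step that is already met when the one before it is completed fails the run):
1. the T-handle is let go in its rest notch, the pin clear of the table, which still stands at its first station (value of joint plunger_turn above 1.1 rad and value of joint plunger_lift between 0.0068 and 0.0095 m and value of joint table below 0.2 rad and contact force between the fingers and anything else below 0.5 N), for 0.1 s.
2. with the plunger parked, the table is swung well away from the first notch (value of joint table above 0.5 rad and value of joint plunger_lift above 0.0068 m and value of joint plunger_turn above 1.1 rad), for 0.1 s.
At the end, for the whole second after the job is handed in: the table stands at its second station (turned more than 0.75 rad) with the pin fully home in the second notch (plunger lift under 1.5 mm) and the T-handle back over its deep slot (within 0.2 rad), everything at rest (value of joint plunger_lift below 0.0015 m and value of joint plunger_turn below 0.2 rad and value of joint table above 0.75 rad and angular speed of faceplate below 0.05 rad/s); the robot touches nothing.
It fails at once if the pin is strained: the table presses on it with more than 18 N (contact force between pin_rod and faceplate above 18 N).
It fails at once if a loose bystander is pushed more than 20 mm (distance of any of caliper, driver, tape_roll, spare_block from where it was at the start of the episode above 0.02 m).
It also fails if it takes over 72 s, if anything falls off the work surface, if the arm or the gripper's body presses on something with over 40 N, if the wrist force passes 120 N, or if a joint passes its speed limit or range.

## Robot

A 7-joint arm with a two-finger parallel gripper is mounted at the origin on a cart in front of the work surface, level with it; the furniture and walls round the work are solid. World frame = base frame: x ahead of the robot, y to its left, z up, the work surface at z = 0. Lengths are in m, angles in rad, forces in N, time in s.
With the tool pointing down it reaches from about 0.4 to 0.85 m from the base axis. Payload 10.4 kg.
Tool frame: the origin (TCP) lies midway between the tips of the shut fingers; the grasp point (between the pads) lies 19 mm behind it; z points along the fingers, y is the direction in which the jaws open and shut (so a half turn about z gives the same grasp; the last joint's range is limited). The gripper opens to 85 mm and grips with 20 to 120 N. Pads are 22 mm wide; open, the fingers measure 114 mm over their backs; the gripper's body (76 mm by 85 mm) begins 54 mm behind the grasp point. The pads swing forward as they close: fully open they stand 13 mm farther back than shut.
Start: joints at [1.162, 0.332, -0.065, 1.46, 0.022, 1.35, -0.088], TCP at [0.235, -0.579, 0.231] pointing down, gripper open.
Joint ranges: [-2.6, 2.6], [-0.5, 2.12], [-1.47, 1.34], [0.16, 2.42], [-1.27, 4.41], [0.06, 2.06], [-2.6, 2.6]. Speed limits (rad/s): [2.22, 2.22, 2.79, 2.79, 3.14, 3.14, 3.14].

## Interface

Orientations are given as a unit quaternion [x, y, z, w].
In Python, from workcell import manip, viewer gives the robot as it stands.
- The arm moves only by the tool move_arm, never from a script. Its argument "deltas" is a list of rows, each a list of 7 numbers: the shift along the tool's x, y, z in m, then the turn, a rotation vector about the tool's x, y, z in degrees, then the opening, from -1 (shut) to 1 (fully open). In form: [[dx, dy, dz, wx, wy, wz, gripper], ...]. A call has 1 to 10 rows; each row shifts and turns the commanded pose from where the row before left it, along the tool's axes as they then stand; what a row does not reach is not made up. A row lasts 1/8 s, in which the tool goes at most 62.5 mm and 10.7 degrees, less where a joint would pass 70% of its speed; a pose out of reach is approached as far as the arm can. A call with a gripper value outside its range is refused whole. The fingers move at their own pace and stop on an object; "force" is the grip in N (left out, the last holds). Time passes only in rows, so rows that do not move let the fingers close. It gives the time, the measured TCP pose, the force and the opening at its end, in the units of the state.
- manip.get_obs(): the state, without advancing time (a new reading comes with each control period).
- viewer.camera(name): name is "side" or "top"; returns (picture, depth): 480x640x3 uint8, red, green, blue; 480x640 float32, m along the optical axis (not along the pixel's ray), 0 where there is no reading.
- viewer.calibration(name): a dict with "fx", "fy", "cx", "cy" (pixels), "dist" ([k1, k2, p1, p2, k3] as OpenCV has them; the pictures are not rectified), "R" (3x3) and "t" (3): a world point X has camera coordinates R X + t. Camera axes: x right, y down, z forward; pixel columns grow to the right and rows downward; lengths in m; the calibration is good to about 2 mm. A picture is of the moment at which its call begins. calibration takes no time and is no camera call.
- manip.hand_in(): hands the job in, once; it reports no verdict.
The state is a dict: "clock": time; "joint_pos": joint angles; "joint_velocities": joint speeds; "tau": joint torques, N m; "position": TCP position; "ee_rot": TCP orientation; "ft_force": force on the tool from outside, world axes, zero at the start; "torque": the same for the moment, N m; "grip_width": opening from 0.0 (shut) to 1.0 (fully open).
Only numpy, scipy, OpenCV 4.12 (cv2) and the standard library are available. Lean on these libraries where they do the work, as an engineer would, in place of code of your own. Each camera call takes 0.05 s, during which the arm holds its last target.

## Working session

There is one attempt and no reset: what is moved stays moved. The work goes in short steps, Python scripts to look and compute and a tool call to move; the robot and the scene stay as the last step left them, time stands still between calls to the robot, and variables do not carry over. Pictures are saved under pics/ and viewed, and the job is handed in when it is done.

Besides the shell and the picture viewer there is one more tool, called as name([rows], argument=value, ...), one row to a line, values as JSON. move_arm: Moves the arm, as the interface text tells. Its arguments: {"type":"object","properties":{"deltas":{"type":"array"},"force":{"type":"number"}},"required":["deltas"]}

```bash
mkdir -p pics; ls; python3 - <<'E'
from workcell import manip, viewer
import cv2,numpy as np
for n in("side","top"):
    im,d=viewer.camera(n); cv2.imwrite(f"pics/{n}0.png",im[:,:,::-1]); np.savez(f"pics/{n}0.npz",im=im,d=d)
    print(n,viewer.calibration(n))
print(manip.get_obs())
E
```

```text
pics
side {'fx': 499.9624724469315, 'fy': 499.9624724469315, 'cx': 316.7643944976317, 'cy': 237.92705076783423, 'dist': array([-0.0544229,  0.       ,  0.       ,  0.       ,  0.       ]), 'R': array([[-0.98416601, -0.17649168,  0.01636905],
       [-0.10874146,  0.52827158, -0.84208339],
       [ 0.13997341, -0.83052985, -0.5390989 ]]), 't': array([0.55766681, 0.04107415, 1.12640546])}
top {'fx': 547.0130369690413, 'fy': 547.0130369690413, 'cx': 304.7874176713641, 'cy': 235.7828867514785, 'dist': array([-0.15090154,  0.        ,  0.        ,  0.        ,  0.        ]), 'R': array([[-0.0148984 , -0.99977038,  0.01540237],
       [-0.98956618,  0.01253508, -0.14353274],
       [ 0.14330671, -0.01738007, -0.9895257 ]]), 't': array([0.14856739, 0.53032673, 1.33112534])}
{'clock': 0.1, 'joint_pos': array([ 1.16236733,  0.33283917, -0.06469327,  1.46084606,  0.0216264 ,
        1.34989326, -0.08848778]), 'joint_velocities': array([ 5.68028584e-04,  2.28318943e-04,  2.55262680e-03, -1.35985910e-03,
        4.61762575e-05, -5.65791189e-04, -5.12317958e-05]), 'tau': array([ 1.63836772e-03, -6.26750708e+01,  4.91113623e-02, -3.92431891e+01,
        1.63931202e-02,  6.97855692e-03,  6.93626566e-05]), 'position': array([ 0.23506645, -0.57875528,  0.23058182]), 'ee_rot': array([ 9.81446495e-01,  1.91735135e-01, -1.64985389e-04, -6.23358069e-04]), 'ft_force': array([ 0.27445753,  0.64125549, -0.55777278]), 'torque': array([-0.0435596 , -0.00197755,  0.03232238]), 'grip_width': 1.0019091660542734}
```

View pics/side0.png

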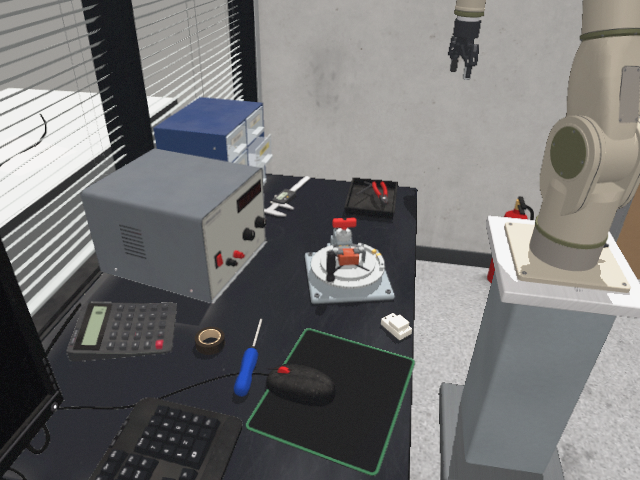

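View pics/top0.png

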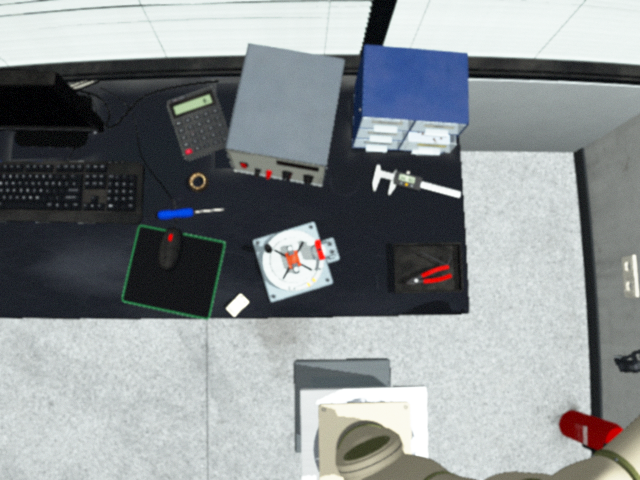

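The top view shows the fixture near (293,260), with the red T-handle near (322,250) and a black peg near (267,247). The side view has the handle at (344,223) and the peg at (331,265). I'll enlarge both and measure.

```bash
cat > h.py <<'E'
import numpy as np,cv2
from workcell import manip, viewer
def ray(n,uv):
    c=viewer.calibration(n);K=np.array([[c['fx'],0,c['cx']],[0,c['fy'],c['cy']],[0,0,1]])
    p=cv2.undistortPoints(np.array(uv,float).reshape(-1,1,2),K,np.array(c['dist'])).reshape(-1,2)
    d=np.c_[p,np.ones(len(p))]@c['R']; o=-c['R'].T@c['t']; return o,d
def onz(n,uv,z):
    o,d=ray(n,uv); return o+d*((z-o[2])/d[:,2])[:,None]
def two(a,b):
    o1,d1=ray('top',a);o2,d2=ray('side',b);d1=d1[0];d2=d2[0]
    s=np.linalg.lstsq(np.c_[d1,-d2],o2-o1,rcond=None)[0]
    p,q=o1+s[0]*d1,o2+s[1]*d2; return (p+q)/2,np.linalg.norm(p-q)
def proj(n,X):
    c=viewer.calibration(n);K=np.array([[c['fx'],0,c['cx']],[0,c['fy'],c['cy']],[0,0,1]])
    return cv2.projectPoints(np.array(X,float).reshape(-1,1,3),cv2.Rodrigues(c['R'])[0],c['t'],K,np.array(c['dist']))[0].reshape(-1,2)
E
python3 - <<'E'
import cv2
t=cv2.imread('pics/top0.png')[210:315,240:350];s=cv2.imread('pics/side0.png')[205:310,295:405]
cv2.imwrite('pics/topz.png',cv2.resize(t,None,fx=5.6,fy=5.6,interpolation=cv2.INTER_CUBIC))
cv2.imwrite('pics/sidez.png',cv2.resize(s,None,fx=5.6,fy=5.6,interpolation=cv2.INTER_CUBIC))
E
```

```text
(no output)
```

View pics/topz.png

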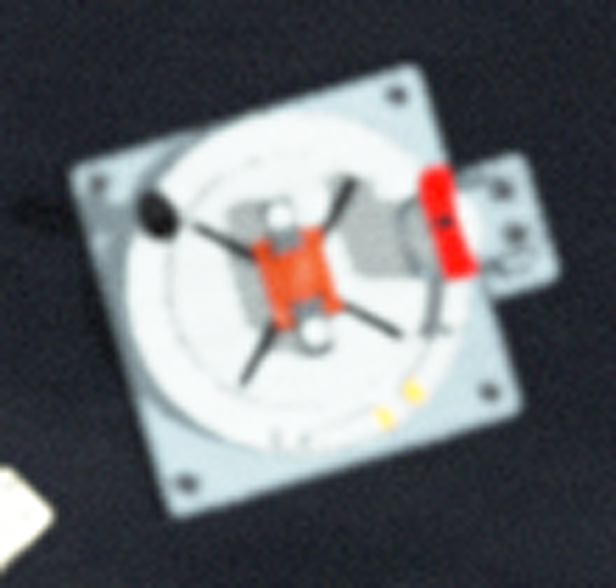

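View pics/sidez.png

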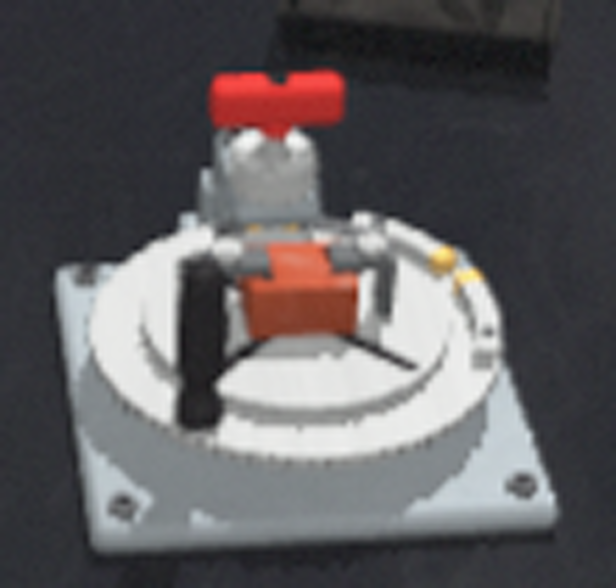

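The top zoom shows the red bar from (432,172) to (462,275), the peg top at (157,215), and the second notch's brass cheeks at (413,392) and (385,418). The side zoom has the peg top at (198,262). Next I'll compute positions.

```bash
python3 - <<'E'
from h import *
t=np.load('pics/top0.npz');s=np.load('pics/side0.npz')
def red(im,box,z):
    r,g,b=[im[...,i].astype(int) for i in range(3)]
    m=((r>150)&(g<45)&(b<60)).astype(np.uint8)
    mm=np.zeros_like(m);x0,y0,x1,y1=box;mm[y0:y1,x0:x1]=m[y0:y1,x0:x1]
    return mm
mt=red(t['im'],(310,232,330,265),0);ms=red(s['im'],(328,214,362,232),0)
for n,m in(('top',mt),('side',ms)):
    ys,xs=np.nonzero(m);print(n,len(xs),xs.mean(),ys.mean(),xs.min(),xs.max(),ys.min(),ys.max())
# bar on plane z=.101
ys,xs=np.nonzero(mt);P=onz('top',np.c_[xs,ys],.101)[:,:2];c=P.mean(0)
r=cv2.minAreaRect((P*1000).astype(np.float32));print('bar',c,r)
w,v=np.linalg.eigh(np.cov((P-c).T));print(v[:,1],np.degrees(np.arctan2(v[1,1],v[0,1])),'len',np.sqrt(12*w))
ys,xs=np.nonzero(ms);print('2view',two([np.nonzero(mt)[1].mean(),np.nonzero(mt)[0].mean()],[xs.mean(),ys.mean()]))
z=lambda x,y:[240+(x+.5)/5.6-.5,210+(y+.5)/5.6-.5]
zs=lambda x,y:[295+(x+.5)/5.6-.5,205+(y+.5)/5.6-.5]
# white disc rim
# disc edge points in zoom (z=.04 top; upper/lower/left)
E1=[(300,108),(228,130),(128,290),(150,370),(200,425),(262,450),(330,448),(470,300),(455,345)]
Q=onz('top',[z(*p) for p in E1],.04)[:,:2]
A=np.c_[2*Q,np.ones(len(Q))];sol=np.linalg.lstsq(A,(Q**2).sum(1),rcond=None)[0];C=sol[:2];print('disc',C,np.sqrt(sol[2]+C@C))
# plate corners
pc=onz('top',[z(*p) for p in[(72,172),(415,65),(522,412),(175,518)]],.012);print('plate',pc[:,:2],pc.mean(0))
hc=onz('top',[z(*p) for p in[(97,184),(397,95),(489,391),(187,484)]],.012);print('holes',hc.mean(0), np.linalg.norm(np.diff(hc,axis=0),axis=1))
peg=onz('top',[z(157,215)],.099);print('peg',peg)
pb=two(z(157,212),zs(201,262));print('peg2',pb)
br=onz('top',[z(413,392),z(385,418)],.040)[:,:2];print('brass',br)
for CC in(C,hc.mean(0)[:2]):
    a=lambda p:np.degrees(np.arctan2(p[1]-CC[1],p[0]-CC[0]))
    print('ctr',CC,'plunger r',np.linalg.norm(c-CC),a(c),'peg',np.linalg.norm(peg[0,:2]-CC),a(peg[0]),'brass',[ (np.linalg.norm(b-CC),a(b)) for b in br])
E
```

```text
top 50 318.88 248.72 316 322 241 258
side 34 342.6764705882353 224.6764705882353 333 355 222 227
bar [0.49160059 0.10933643] ((489.9437255859375, 109.38505554199219), (41.235206604003906, 8.99073600769043), 10.95300579071045)
[-0.97524241 -0.22113852] -167.22408717178413 len [0.00805804 0.04592781]
2view (array([0.49307289, 0.10870775, 0.08667131]), np.float64(0.0004711439182683853))
disc [0.47220116 0.17190879] 0.0759981400465679
plate [[0.52602698 0.27415387]
 [0.57337988 0.11744218]
 [0.41434884 0.07194261]
 [0.36900791 0.22845605]] [0.4706909  0.17299868 0.012     ]
holes [0.47204089 0.17456948 0.012     ] [0.14240508 0.14113241 0.14203157]
peg [[0.49516425 0.23116167 0.099     ]]
peg2 (array([0.4983978 , 0.23127165, 0.09869994]), np.float64(0.00380026381065929))
brass [[0.42230177 0.12179383]
 [0.41101211 0.13432689]]
ctr [0.47220116 0.17190879] plunger r 0.0655106011748228 -72.77489333689455 peg 0.06354689396046512 68.81646161396961 brass [(np.float64(0.07072098671496993), np.float64(-134.8765060821686)), (np.float64(0.07180876125392817), np.float64(-148.44203304305307))]
ctr [0.47204089 0.17456948] plunger r 0.06810237334510143 -73.30899256060881 peg 0.06113399831115916 67.77525859592144 brass [(np.float64(0.07252068481795217), np.float64(-133.30337583013963)), (np.float64(0.07310251814260725), np.float64(-146.59900277773767))]
```

The disc radius comes out at 76.0 mm (given: 76), the plunger radius at 65.5 mm (given: 66), and the peg height agrees, so the measurements hold. The notch appears about 68° from the pin. I'll refine the handle axis and work out the approach deltas.

```bash
python3 - <<'E'
from h import *
t=np.load('pics/top0.npz')
r,g,b=[t['im'][...,i].astype(int) for i in range(3)]
for th in(60,100):
    m=((r-np.maximum(g,b)>th)).astype(np.uint8);mm=np.zeros_like(m);mm[236:264,311:330]=m[236:264,311:330]
    ys,xs=np.nonzero(mm);P=onz('top',np.c_[xs,ys],.101)[:,:2];c=P.mean(0)
    w,v=np.linalg.eigh(np.cov((P-c).T));print(th,c,np.degrees(np.arctan2(v[1,1],v[0,1]))%180,np.sqrt(12*w))
# depth cloud of box/tall things around
c=viewer.calibration('top');d=t['d']
vv,uu=np.mgrid[0:480:4,0:640:4];pts=np.c_[uu.ravel(),vv.ravel()]
o,dr=ray('top',pts);dd=d[::4,::4].ravel();X=o+dr*dd[:,None]
k=(dd>0)&(X[:,2]>.08)&(X[:,0]>.35)&(X[:,1]<.45)&(X[:,1]>-.4)&(X[:,0]<.9)
for y0 in np.arange(-.4,.45,.1):
    q=X[k&(X[:,1]>=y0)&(X[:,1]<y0+.1)]
    if len(q):print(round(y0,1),q[:,0].min().round(3),q[:,2].max().round(3))
from scipy.spatial.transform import Rotation as R
o=manip.get_obs();Rt=R.from_quat(o['ee_rot']).as_matrix();print(Rt.round(3))
for W in([.47,-.25,.23],[.4915,.109,.16]):print(Rt.T@(np.array(W)-o['position']))
E
```

```text
60 [0.49001048 0.10864482] 13.568344025917469 [0.01529372 0.04953584]
100 [0.48995207 0.10892785] 14.554117912806504 [0.01330237 0.04911691]
-0.3 0.735 0.231
-0.2 0.729 0.233
-0.1 0.756 0.231
-0.0 0.475 0.231
0.1 0.474 0.205
0.2 0.495 0.204
0.3 0.706 0.2
[[ 0.926  0.376 -0.001]
 [ 0.376 -0.926  0.001]
 [-0.    -0.001 -1.   ]]
[ 0.3413891  -0.21616414  0.00083104]
[ 0.49642597 -0.54058676  0.07123543]
```

move_arm([
  [0.043,-0.027,0,0,0,0,0.4],
  [0.043,-0.027,0,0,0,0,0.4],
  [0.043,-0.027,0,0,0,0,0.4],
  [0.043,-0.027,0,0,0,0,0.4],
  [0.043,-0.027,0,0,0,0,0.4],
  [0.043,-0.027,0,0,0,0,0.4],
  [0.043,-0.027,0,0,0,0,0.4],
  [0.04,-0.027,0,0,0,0,0.4],
], force=60)

```text
clock: 1.1
position: [0.4705, -0.249, 0.2311]
ee_rot: [0.981, 0.192, -0.0, -0.0]
ft_force: [0.4, -0.8, 0.8]
grip_width: 0.699
```

move_arm([
  [0.0194,-0.0405,0.004,0,0,0,0.4],
  [0.0194,-0.0405,0.004,0,0,0,0.4],
  [0.0194,-0.0405,0.004,0,0,0,0.4],
  [0.0194,-0.0405,0.004,0,0,0,0.4],
  [0.0194,-0.0405,0.004,0,0,0,0.4],
  [0.0194,-0.0405,0.004,0,0,0,0.4],
  [0.0194,-0.0405,0.004,0,0,0,0.4],
  [0.0194,-0.0405,0.004,0,0,0,0.4],
  [0,0,0.02,0,0,6.6,0.4],
  [0,0,0,0,0,0,0.4],
])

```text
clock: 2.35
position: [0.4907, 0.1078, 0.1779]
ee_rot: [0.991, 0.136, -0.002, 0.0]
ft_force: [0.1, 0.2, 0.3]
grip_width: 0.702
```

```bash
cat > st.py <<'E'
from h import *
from scipy.spatial.transform import Rotation as R
import sys
def st(W=None):
    o=manip.get_obs();Rt=R.from_quat(o['ee_rot']).as_matrix()
    print('t',o['clock'],'pos',o['position'].round(4),'yaw',np.degrees(np.arctan2(Rt[1,0],Rt[0,0])).round(2),'tilt',Rt[:,2].round(4),'F',o['ft_force'].round(2),'T',o['torque'].round(3),'g',round(o['grip_width'],3),'q',o['joint_pos'].round(2))
    if W is not None: print('delta',(Rt.T@(np.array(W)-o['position'])).round(4))
    return o
if __name__=='__main__': st([float(a) for a in sys.argv[1:]] or None)
E
python3 st.py .491 .1088 .075
```

```text
t 2.35 pos [0.4907 0.1078 0.1779] yaw 15.58 tilt [-3.e-03 -5.e-04 -1.e+00] F [0.1  0.19 0.25] T [-0.017  0.003  0.037] g 0.702 q [ 0.3   0.16 -0.65  1.82  0.1   1.2  -1.68]
delta [ 0.0009 -0.0008  0.1029]
```

move_arm([
  [0.001,-0.001,0.02,0,0,0,0.4],
  [0,0,0.02,0,0,0,0.4],
  [0,0,0.02,0,0,0,0.4],
  [0,0,0.015,0,0,0,0.4],
  [0,0,0,0,0,0,0.4],
])

```text
clock: 2.98
position: [0.492, 0.1086, 0.1038]
ee_rot: [0.991, 0.135, -0.001, 0.0]
ft_force: [0.6, 0.4, -0.4]
grip_width: 0.701
```

```bash
cat > look.py <<'E'
from h import *
import sys
tag=sys.argv[1]
t,_=viewer.camera('top');s,_=viewer.camera('side')
a=cv2.resize(t[210:315,240:350],None,fx=3.6,fy=3.6,interpolation=cv2.INTER_CUBIC)
b=cv2.resize(s[195:300,295:405],None,fx=3.6,fy=3.6,interpolation=cv2.INTER_CUBIC)
cv2.imwrite(f'pics/{tag}.png',np.hstack([a,b])[:,:,::-1]);np.savez(f'pics/{tag}.npz',t=t,s=s)
E
python3 look.py a1; python3 st.py
```

```text
t 3.075 pos [0.4928 0.1091 0.105 ] yaw 15.52 tilt [ 7.e-04  1.e-04 -1.e+00] F [-0.27 -0.39  0.12] T [ 0.008 -0.008 -0.049] g 0.702 q [ 0.27  0.24 -0.64  1.9   0.17  1.05 -1.74]
```

View pics/a1.png

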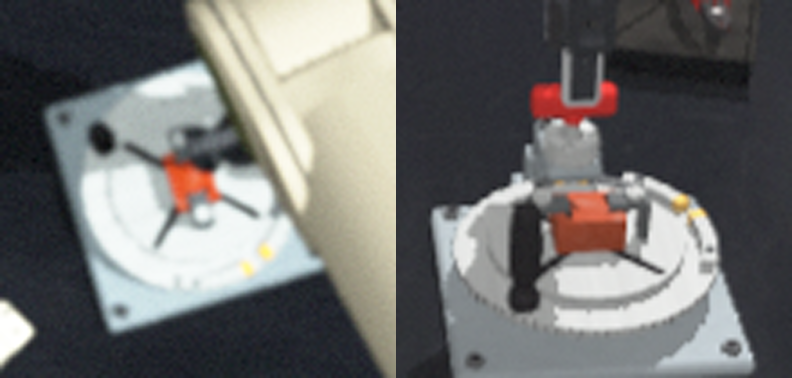

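The side zoom shows the open fingers straddling the red bar: bar 532–616, near finger at 582, which matches the viewing offset. Next I go down and close.

move_arm([
  [-0.0015,0,0.015,0,0,0,0.4],
  [0,0,0.014,0,0,0,0.4],
  [0,0,0,0,0,0,0.2],
  [0,0,0,0,0,0,-0.2],
  [0,0,0,0,0,0,-0.5],
  [0,0,0,0,0,0,-0.7],
  [0,0,0,0,0,0,-1],
  [0,0,0,0,0,0,-1],
  [0,0,0,0,0,0,-1],
], force=60)

```text
clock: 4.2
position: [0.4913, 0.1092, 0.0758]
ee_rot: [0.991, 0.135, 0.0, -0.0]
ft_force: [-1.4, 1.9, 6.3]
grip_width: 0.151
```

```bash
python3 st.py
```

```text
t 4.2 pos [0.4913 0.1092 0.0758] yaw 15.52 tilt [ 8.e-04  3.e-04 -1.e+00] F [-1.4   1.85  6.26] T [0.394 0.356 0.044] g 0.151 q [ 0.26  0.28 -0.64  1.93  0.2   1.   -1.76]
```

move_arm([
  [0,0,-0.003,0,0,0,-1],
  [0,0,-0.003,0,0,0,-1],
  [0,0,-0.003,0,0,0,-1],
  [0,0,-0.003,0,0,0,-1],
  [0,0,-0.001,0,0,0,-1],
  [0,0,0,0,0,0,-1],
])

```text
clock: 4.95
position: [0.4909, 0.1091, 0.0879]
ee_rot: [0.991, 0.135, 0.0, -0.0]
ft_force: [4.5, 4.3, -10.9]
grip_width: 0.155
```

```bash
python3 st.py
```

```text
t 4.95 pos [0.4909 0.1091 0.0879] yaw 15.52 tilt [-0.e+00  7.e-04 -1.e+00] F [  4.52   4.33 -10.92] T [ 0.942 -1.01   0.017] g 0.155 q [ 0.27  0.26 -0.64  1.92  0.18  1.02 -1.75]
```

move_arm([
  [0,0,-0.0005,0,0,-4,-1],
  [0,0,0,0,0,-6,-1],
  [0,0,0,0,0,-5,-1],
])

```text
clock: 5.32
position: [0.4909, 0.1091, 0.0883]
ee_rot: [0.964, 0.265, 0.0, -0.0]
ft_force: [3.8, 4.3, -10.3]
grip_width: 0.152
```

```bash
python3 st.py
```

```text
t 5.325 pos [0.4909 0.1091 0.0883] yaw 30.7 tilt [ 0.e+00  8.e-04 -1.e+00] F [  3.81   4.3  -10.33] T [ 1.003 -1.017 -0.023] g 0.152 q [ 0.3   0.27 -0.68  1.91  0.2   1.02 -1.5 ]
```

move_arm([
  [0,0,0,0,0,-8.6,-1],
  [0,0,0,0,0,-8.6,-1],
  [0,0,0,0,0,-8.6,-1],
  [0,0,0,0,0,-8.6,-1],
  [0,0,0,0,0,-8.6,-1],
  [0,0,0,0,0,-8.6,-1],
  [0,0,0,0,0,-8.4,-1],
  [0,0,0,0,0,0,-1],
])

```text
clock: 6.32
position: [0.4906, 0.1095, 0.0882]
ee_rot: [0.703, 0.711, 0.0, -0.001]
ft_force: [3.1, 6.0, -9.8]
grip_width: 0.153
```

```bash
python3 st.py
```

```text
t 6.325 pos [0.4906 0.1095 0.0882] yaw 90.66 tilt [-5.0e-04  1.4e-03 -1.0e+00] F [ 3.1   6.02 -9.84] T [ 1.401 -0.828  0.03 ] g 0.153 q [ 0.44  0.31 -0.84  1.91  0.26  1.04 -0.5 ]
```

Torque is still low. Now I lower the handle into the rest notch, about 4 mm.

move_arm([
  [0,0,0.0015,0,0,0,-1],
  [0,0,0.0015,0,0,0,-1],
  [0,0,0.0012,0,0,0,-1],
  [0,0,0,0,0,0,-1],
])

```text
clock: 6.82
position: [0.4907, 0.1095, 0.0843]
ee_rot: [0.704, 0.71, 0.0, -0.0]
ft_force: [1.3, 4.8, -6.0]
grip_width: 0.153
```

```bash
python3 st.py
```

```text
t 6.825 pos [0.4907 0.1095 0.0843] yaw 90.53 tilt [-3.0e-04  1.1e-03 -1.0e+00] F [ 1.3   4.82 -5.99] T [ 1.224e+00 -4.360e-01 -1.000e-03] g 0.153 q [ 0.43  0.32 -0.83  1.91  0.27  1.03 -0.51]
```

move_arm([
  [0,0,0.0005,0,0,0,-1],
  [0,0,0,0,0,0,-0.4],
  [0,0,0,0,0,0,0],
  [0,0,0,0,0,0,0.2],
  [0,0,0,0,0,0,0.2],
  [0,0,0,0,0,0,0.2],
])

```text
clock: 7.58
position: [0.491, 0.1087, 0.0841]
ee_rot: [0.704, 0.71, -0.0, 0.0]
ft_force: [-0.4, -0.2, 0.3]
grip_width: 0.603
```

```bash
python3 st.py; python3 look.py a2
```

```text
t 7.575 pos [0.491  0.1087 0.0841] yaw 90.5 tilt [ 1.e-04 -2.e-04 -1.e+00] F [-0.43 -0.2   0.28] T [0.053 0.001 0.042] g 0.603 q [ 0.43  0.32 -0.83  1.91  0.27  1.03 -0.51]
```

View pics/a2.png

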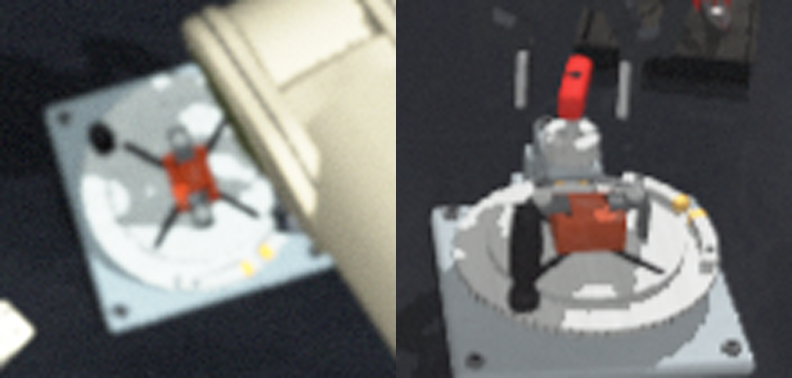

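The side zoom shows the bar turned about 75° and raised, with both pads clear of it, and the table unmoved (peg at the same place). The handle is parked. Next I retreat and go to the peg.

move_arm([
  [0,0,-0.02,0,0,0,0.2],
  [0,0,-0.04,0,0,0,0.2],
  [0,0,-0.03,0,0,0,0.1],
  [0,0,0,0,0,0,0.1],
])

```text
clock: 8.18
position: [0.4925, 0.1094, 0.1776]
ee_rot: [0.704, 0.71, 0.002, 0.002]
ft_force: [-0.7, 0.5, -0.4]
grip_width: 0.55
```

```bash
python3 st.py .496 .2325 .073
```

```text
t 8.175 pos [0.4925 0.1094 0.1776] yaw 90.52 tilt [ 5.3e-03  1.0e-04 -1.0e+00] F [-0.66  0.52 -0.44] T [ 0.013 -0.029 -0.031] g 0.55 q [ 0.49  0.19 -0.87  1.81  0.16  1.2  -0.42]
delta [0.123  0.004  0.1046]
```

move_arm([
  [0.041,0.001,0,0,0,0,0.1],
  [0.041,0.001,0,0,0,0,0.1],
  [0.041,0.002,0,0,0,0,0.1],
  [0,0,0,0,0,10.7,0.1],
  [0,0,0,0,0,10.7,0.1],
  [0,0,0.03,0,0,0,0.1],
  [0,0,0.02,0,0,0,0.1],
  [0,0,0,0,0,0,0.1],
])

```text
clock: 9.18
position: [0.4929, 0.2313, 0.1227]
ee_rot: [0.823, 0.567, -0.001, -0.0]
ft_force: [-0.0, -0.6, 0.4]
grip_width: 0.549
```

```bash
python3 st.py .496 .2325 .073; python3 look.py a3
```

```text
t 9.175 pos [0.4929 0.2313 0.1227] yaw 69.13 tilt [-3.e-03 -9.e-04 -1.e+00] F [-0.02 -0.58  0.4 ] T [-0.019 -0.05  -0.012] g 0.549 q [ 0.18  0.36 -0.83  1.77  0.29  1.14 -1.11]
delta [0.0023 0.0026 0.0497]
```

View pics/a3.png

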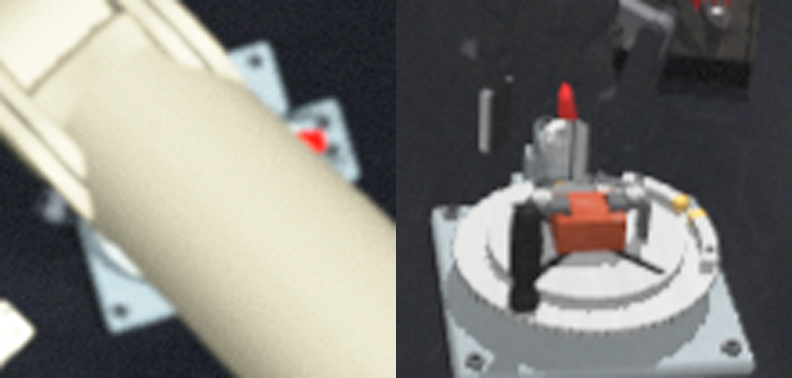

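The side zoom shows the pads at about 485 and 580, straddling the peg (527). Descending and closing gently.

move_arm([
  [0.002,0.0025,0.02,0,0,0,0.1],
  [0,0,0.02,0,0,0,0.1],
  [0,0,0.008,0,0,0,0.1],
  [0,0,0,0,0,0,-0.2],
  [0,0,0,0,0,0,-0.4],
  [0,0,0,0,0,0,-0.55],
  [0,0,0,0,0,0,-0.7],
  [0,0,0,0,0,0,-0.7],
], force=20)

```text
clock: 10.28
position: [0.4977, 0.233, 0.0768]
ee_rot: [0.824, 0.567, 0.001, 0.0]
ft_force: [2.9, -0.9, 4.7]
grip_width: 0.199
```

```bash
python3 st.py
```

```text
t 10.275 pos [0.4977 0.233  0.0768] yaw 69.1 tilt [ 1.7e-03  4.0e-04 -1.0e+00] F [ 2.94 -0.9   4.65] T [-0.05  -0.501  0.016] g 0.199 q [ 0.15  0.43 -0.8   1.8   0.35  1.06 -1.15]
```

move_arm([
  [0,0,0,0,0,1.8,-0.5],
  [0,-0.0023,0,0,0,-2,-0.5],
  [-0.0001,-0.0035,0,0,0,-3,-0.5],
  [-0.0002,-0.0046,0,0,0,-4,-0.5],
  [-0.0002,-0.0046,0,0,0,-4,-0.5],
  [-0.0002,-0.0046,0,0,0,-4,-0.5],
])

```text
clock: 11.02
position: [0.478, 0.237, 0.0759]
ee_rot: [0.74, 0.672, -0.0, 0.0]
ft_force: [3.3, -1.4, -0.7]
grip_width: 0.247
```

```bash
python3 st.py
```

```text
t 11.025 pos [0.478  0.237  0.0759] yaw 84.5 tilt [ 3.e-04 -7.e-04 -1.e+00] F [ 3.3  -1.41 -0.74] T [-0.413 -0.705  0.   ] g 0.247 q [ 0.19  0.41 -0.87  1.84  0.36  1.05 -0.91]
```

move_arm([
  [-0.0002,-0.0048,0,0,0,-4.2,-0.5],
  [-0.0002,-0.0048,0,0,0,-4.2,-0.5],
  [-0.0002,-0.0048,0,0,0,-4.2,-0.5],
  [-0.0002,-0.0048,0,0,0,-4.2,-0.5],
  [-0.0002,-0.0048,0,0,0,-4.2,-0.5],
  [-0.0002,-0.0048,0,0,0,-4.2,-0.5],
  [-0.0002,-0.0048,0,0,0,-4.2,-0.5],
  [-0.0002,-0.0048,0,0,0,-4.2,-0.5],
  [-0.0001,-0.0035,0,0,0,-3,-0.5],
  [0,0,0,0,0,0,-0.5],
])

```text
clock: 12.28
position: [0.4376, 0.2281, 0.076]
ee_rot: [0.493, 0.87, -0.0, -0.0]
ft_force: [0.6, 0.3, -0.7]
grip_width: 0.252
```

```bash
python3 st.py; python3 look.py a4
```

```text
t 12.275 pos [0.4376 0.2281 0.076 ] yaw 120.94 tilt [-2.e-04 -3.e-04 -1.e+00] F [ 0.59  0.34 -0.7 ] T [ 0.036 -0.075  0.011] g 0.252 q [ 0.33  0.38 -1.03  1.93  0.38  1.04 -0.32]
```

View pics/a4.png

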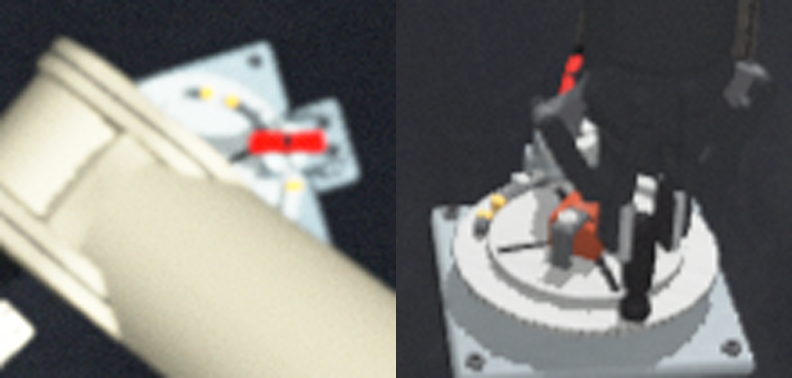

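The top zoom shows the first notch's cheeks at (207,92) and (231,102), and the leading cheek of the second at (293,186). The peg has come round in the side view.

```bash
python3 - <<'E'
from h import *
C=np.array([.4722,.1719])
z=lambda x,y:[240+(x+.5)/3.6-.5,210+(y+.5)/3.6-.5]
P=onz('top',[z(207,92),z(231,102),z(293,186)],.04)[:,:2]-C
print(np.degrees(np.arctan2(P[:,1],P[:,0])),np.linalg.norm(P,axis=1))
H=onz('top',[z(287,141)],.109);print(H)
E
```

```text
[-10.63925409 -27.37692796 -93.91939843] [0.06250658 0.06105814 0.07012026]
[[0.49040279 0.10854555 0.109     ]]
```

move_arm([
  [0,0.002,0,0,0,0,-0.3],
  [0,0,0,0,0,0,0],
  [0,0,-0.02,0,0,0,0.2],
  [0,0,-0.04,0,0,0,0.2],
  [0,0,-0.03,0,0,8,0.2],
  [0,0,0,0,0,10,0.2],
  [0,0,0,0,0,10,0.2],
  [0,0,0,0,0,2.5,0.2],
  [0,0,0,0,0,0,0.2],
])

```text
clock: 13.5
position: [0.4396, 0.2297, 0.1672]
ee_rot: [0.704, 0.71, 0.0, 0.0]
ft_force: [0.3, -0.6, -0.3]
grip_width: 0.598
```

```bash
python3 st.py .491 .109 .084
```

```text
t 13.5 pos [0.4396 0.2297 0.1672] yaw 90.45 tilt [ 1.1e-03  1.0e-04 -1.0e+00] F [ 0.25 -0.56 -0.26] T [-0.001  0.027  0.015] g 0.598 q [ 0.36  0.22 -1.02  1.84  0.2   1.19 -0.72]
delta [-0.1211  0.0504  0.0833]
```

move_arm([
  [-0.04,0.017,0,0,0,0,0.2],
  [-0.04,0.017,0,0,0,0,0.2],
  [-0.041,0.0165,0,0,0,0,0.2],
  [0,0,0.03,0,0,0,0.2],
  [0,0,0,0,0,0,0.2],
  [0,0,0,0,0,0,0.2],
])

```text
clock: 14.25
position: [0.491, 0.1096, 0.1373]
ee_rot: [0.704, 0.71, 0.0, 0.0]
ft_force: [0.5, -0.2, 0.2]
grip_width: 0.601
```

```bash
python3 st.py .491 .109 .084;python3 look.py a5
```

```text
t 14.25 pos [0.491  0.1096 0.1373] yaw 90.51 tilt [ 8.e-04  5.e-04 -1.e+00] F [ 0.47 -0.19  0.22] T [-0.019 -0.051  0.025] g 0.601 q [ 0.53  0.26 -0.93  1.86  0.23  1.14 -0.48]
delta [-0.0007 -0.0001  0.0533]
```

View pics/a5.png

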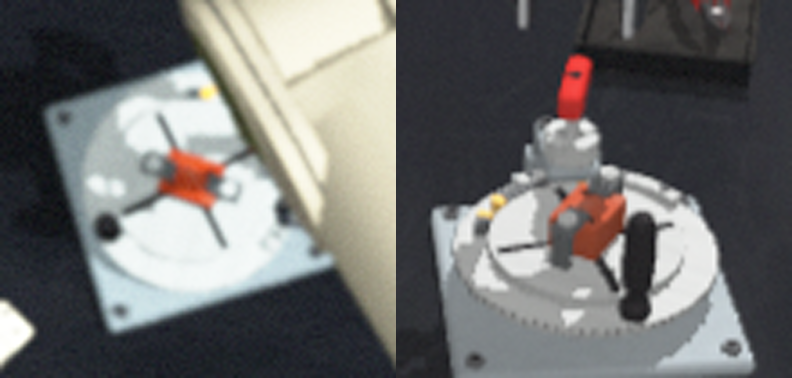

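The handle is still parked with the pads either side of it, and the peg is at top zoom (108,227). Descending, gripping and lifting.

move_arm([
  [-0.0005,0,0.025,0,0,0,0.2],
  [0,0,0.02,0,0,0,0.2],
  [0,0,0.008,0,0,0,0.2],
  [0,0,0,0,0,0,-0.2],
  [0,0,0,0,0,0,-0.6],
  [0,0,0,0,0,0,-1],
  [0,0,0,0,0,0,-1],
  [0,0,0,0,0,0,-1],
], force=60)

```text
clock: 15.35
position: [0.4911, 0.1083, 0.0837]
ee_rot: [0.705, 0.71, 0.0, 0.0]
ft_force: [-1.8, 0.3, 6.2]
grip_width: 0.153
```

```bash
python3 st.py
```

```text
t 15.35 pos [0.4911 0.1083 0.0837] yaw 90.39 tilt [ 7.e-04 -1.e-04 -1.e+00] F [-1.82  0.29  6.24] T [-0.012  0.719 -0.013] g 0.153 q [ 0.49  0.34 -0.9   1.91  0.31  1.04 -0.54]
```

move_arm([
  [0,0,-0.002,0,0,0,-1],
  [0,0,-0.002,0,0,0,-1],
  [0,0,-0.0013,0,0,0,-1],
  [0,0,0,0,0,0,-1],
  [0,0,0,0,0,5,-1],
  [0,0,0,0,0,6,-1],
  [0,0,0,0,0,4,-1],
])

```text
clock: 16.23
position: [0.4905, 0.1082, 0.0881]
ee_rot: [0.792, 0.611, -0.0, -0.0]
ft_force: [1.1, 1.8, -10.5]
grip_width: 0.152
```

```bash
python3 st.py
```

```text
t 16.225 pos [0.4905 0.1082 0.0881] yaw 75.25 tilt [-7.e-04 -1.e-04 -1.e+00] F [  1.05   1.8  -10.53] T [ 0.443 -0.274  0.071] g 0.152 q [ 0.45  0.32 -0.86  1.91  0.28  1.04 -0.78]
```

move_arm([
  [0,0,0,0,0,8.6,-1],
  [0,0,0,0,0,8.6,-1],
  [0,0,0,0,0,8.6,-1],
  [0,0,0,0,0,8.6,-1],
  [0,0,0,0,0,8.6,-1],
  [0,0,0,0,0,8.6,-1],
  [0,0,0,0,0,8,-1],
  [0,0,0,0,0,0,-1],
])

```text
clock: 17.23
position: [0.4899, 0.1087, 0.0879]
ee_rot: [0.99, 0.138, -0.001, -0.0]
ft_force: [-1.3, 4.0, -11.4]
grip_width: 0.15
```

```bash
python3 st.py
```

```text
t 17.225 pos [0.4899 0.1087 0.0879] yaw 15.9 tilt [-1.9e-03  1.0e-04 -1.0e+00] F [ -1.26   3.98 -11.44] T [ 0.887  0.426 -0.022] g 0.15 q [ 0.31  0.27 -0.69  1.91  0.2   1.03 -1.76]
```

Lower about 5 mm, until the pin rests on the track.

move_arm([
  [0,0,0.0015,0,0,0,-1],
  [0,0,0.0015,0,0,0,-1],
  [0,0,0.0015,0,0,0,-1],
  [0,0,0.001,0,0,0,-1],
  [0,0,0.0005,0,0,0,-1],
  [0,0,0,0,0,0,-1],
])

```text
clock: 17.98
position: [0.49, 0.1087, 0.0821]
ee_rot: [0.99, 0.139, -0.001, -0.0]
ft_force: [-3.6, 3.5, -7.2]
grip_width: 0.149
```

```bash
python3 st.py
```

```text
t 17.975 pos [0.49   0.1087 0.0821] yaw 16.01 tilt [-1.7e-03  2.0e-04 -1.0e+00] F [-3.63  3.54 -7.17] T [ 1.005  1.012 -0.04 ] g 0.149 q [ 0.31  0.28 -0.69  1.92  0.21  1.01 -1.76]
```

The lift is about 6.4 mm, below the collar, so the cross pin is in its slot. Releasing.

move_arm([
  [0,0,0.0005,0,0,0,-1],
  [0,0,0,0,0,0,-0.5],
  [0,0,0,0,0,0,0],
  [0,0,0,0,0,0,0.2],
  [0,0,-0.02,0,0,0,0.2],
  [0,0,-0.04,0,0,0,0.2],
  [0,0,-0.03,0,0,0,0.2],
  [0,0,0,0,0,0,0.2],
])

```text
clock: 18.98
position: [0.4925, 0.1084, 0.1744]
ee_rot: [0.99, 0.138, 0.002, 0.0]
ft_force: [0.4, -0.5, 1.0]
grip_width: 0.601
```

```bash
python3 - <<'E'
import math
# peg estimate at table 53.5deg
a=math.radians(67.3+53.5);print(.4722+.066*math.cos(a),.1719+.066*math.sin(a))
E
python3 st.py .4384 .2286 .0765; python3 look.py a6
```

```text
0.4384051709185423 0.22859135319742385
t 18.975 pos [0.4925 0.1084 0.1744] yaw 15.81 tilt [ 0.0049 -0.     -1.    ] F [ 0.42 -0.47  1.01] T [ 0.002 -0.015 -0.031] g 0.601 q [ 0.35  0.17 -0.72  1.82  0.12  1.19 -1.69]
delta [-0.0197 -0.1305  0.0976]
```

View pics/a6.png

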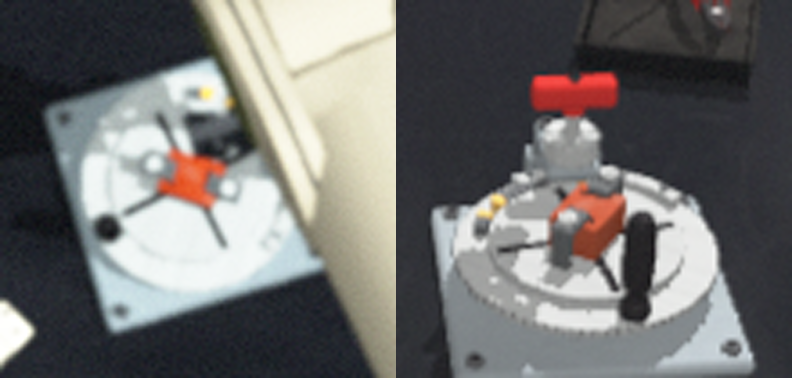

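The bar is back square to the plate and still about 2 px (6 mm) above its home height, with the pin on the track. Moving to the peg (top zoom (108,227)).

move_arm([
  [-0.0066,-0.0435,0,0,0,0,0.1],
  [-0.0066,-0.0435,0,0,0,0,0.1],
  [-0.0066,-0.0435,0,0,0,0,0.1],
  [0,0,0,0,0,-10.5,0.1],
  [0,0,0,0,0,-10.5,0.1],
  [0,0,0,0,0,-10.5,0.1],
  [0,0,0,0,0,-10.5,0.1],
  [0,0,0,0,0,-10.5,0.1],
  [0,0,0,0,0,-10.5,0.1],
  [0,0,0,0,0,-10.5,0.1],
])

```text
clock: 20.32
position: [0.4358, 0.228, 0.1708]
ee_rot: [0.709, 0.705, -0.001, -0.0]
ft_force: [-0.2, -0.2, 0.6]
grip_width: 0.549
```

move_arm([
  [0,0,0,0,0,-10.5,0.1],
  [0,0,0,0,0,-10.5,0.1],
  [0,0,0,0,0,-10.5,0.1],
  [0,0,0.03,0,0,0,0.1],
  [0,0,0.015,0,0,0,0.1],
  [0,0,0,0,0,0,0.1],
])

```text
clock: 21.08
position: [0.4354, 0.228, 0.1257]
ee_rot: [0.494, 0.87, -0.001, -0.001]
ft_force: [-0.5, -0.0, 0.7]
grip_width: 0.553
```

```bash
python3 st.py .4384 .2286 .0765;python3 look.py a7
```

```text
t 21.075 pos [0.4354 0.228  0.1257] yaw 120.82 tilt [-2.7e-03 -5.0e-04 -1.0e+00] F [-0.48 -0.03  0.74] T [ 0.024  0.029 -0.013] g 0.553 q [ 0.33  0.27 -1.01  1.89  0.25  1.12 -0.23]
delta [-0.0011  0.003   0.0492]
```

View pics/a7.png

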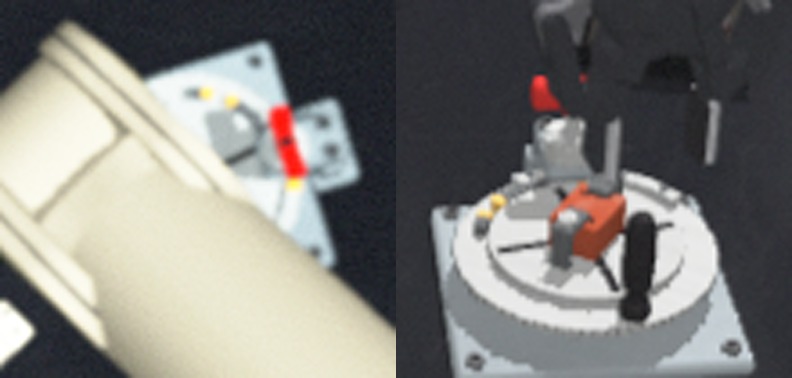

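```bash
python3 - <<'E'
from h import *
o=manip.get_obs()
from scipy.spatial.transform import Rotation as R
Rt=R.from_quat(o['ee_rot']).as_matrix();p=o['position']-Rt[:,2]*.008
X=[p,p+Rt[:,1]*.0235,p-Rt[:,1]*.0235,[.4384,.2286,.099],[.4384,.2286,.045]]
q=proj('side',X);print((q-[295,195])*3.6)
print((proj('top',X)-[240,210])*3.6)
# peg from side zoom top (640,215) on z=.099
z=lambda x,y:[295+(x+.5)/3.6-.5,195+(y+.5)/3.6-.5]
print(onz('side',[z(640-396,213)],.099))
zt=lambda x,y:[240+(x+.5)/3.6-.5,210+(y+.5)/3.6-.5]
print(onz('top',[zt(108,227)],.099))
E
```

```text
[[253.59011825 155.48571913]
 [211.87920706 163.65448084]
 [294.6282032  147.44662417]
 [244.96723569 213.19460449]
 [238.31404533 295.4221105 ]]
[[101.02679903 221.17507342]
 [ 82.02049386 189.93386227]
 [120.12377886 252.52897306]
 [103.87017075 222.44162059]
 [107.79526029 228.61969699]]
[[0.43971129 0.22745191 0.099     ]]
[[0.43623202 0.2267553  0.099     ]]
```

move_arm([
  [-0.001,0.003,0.02,0,0,0,0.1],
  [0,0,0.02,0,0,0,0.1],
  [0,0,0.009,0,0,0,0.1],
  [0,0,0,0,0,0,-0.2],
  [0,0,0,0,0,0,-0.4],
  [0,0,0,0,0,0,-0.5],
  [0,0,0,0,0,0,-0.5],
], force=20)

```text
clock: 22.05
position: [0.4396, 0.2291, 0.0782]
ee_rot: [0.494, 0.869, 0.0, 0.0]
ft_force: [0.3, -0.3, 0.9]
grip_width: 0.243
```

```bash
python3 st.py
```

```text
t 22.05 pos [0.4396 0.2291 0.0782] yaw 120.8 tilt [ 7.e-04 -0.e+00 -1.e+00] F [ 0.3  -0.31  0.92] T [ 0.02  -0.015 -0.032] g 0.243 q [ 0.28  0.35 -0.97  1.93  0.34  1.03 -0.3 ]
```

```bash
cat > ft.py <<'E'
from h import *
from scipy.spatial.transform import Rotation as R
o=manip.get_obs();Rt=R.from_quat(o['ee_rot']).as_matrix();C=np.array([.4722,.1719])
p=o['position'];d=p[:2]-C
print('t',o['clock'],'Ftool',(Rt.T@o['ft_force']).round(2),'yaw',np.degrees(np.arctan2(Rt[1,0],Rt[0,0])).round(2),'ang',np.degrees(np.arctan2(d[1],d[0])).round(2),'r',np.linalg.norm(d).round(4),'g',round(o['grip_width'],3),'z',p[2].round(4))
E
python3 ft.py
```

```text
t 22.05 Ftool [-0.42  0.09 -0.92] yaw 120.8 ang 119.7 r 0.0658 g 0.243 z 0.0782
```

move_arm([
  [0,-0.0012,0,0,0,-1,-0.5],
  [0,-0.0012,0,0,0,-1,-0.5],
  [0,-0.0012,0,0,0,-1,-0.5],
  [0,-0.0012,0,0,0,-1,-0.5],
  [0,-0.0012,0,0,0,-1,-0.5],
  [0,-0.0012,0,0,0,-1,-0.5],
])

```text
clock: 22.8
position: [0.4333, 0.225, 0.078]
ee_rot: [0.447, 0.894, -0.0, 0.0]
ft_force: [1.5, 0.0, -0.2]
grip_width: 0.249
```

```bash
python3 ft.py
```

```text
t 22.8 Ftool [-0.89  1.22  0.16] yaw 126.87 ang 126.19 r 0.0658 g 0.249 z 0.078
```

move_arm([
  [0,-0.0012,0,0,0,-1,-0.5],
  [0,-0.0012,0,0,0,-1,-0.5],
  [0,-0.0012,0,0,0,-1,-0.5],
])

```text
clock: 23.18
position: [0.4298, 0.2223, 0.0775]
ee_rot: [0.424, 0.906, -0.001, -0.0]
ft_force: [0.7, -1.1, -0.2]
grip_width: 0.246
```

```bash
python3 ft.py
```

```text
t 23.175 Ftool [-1.3  -0.23  0.16] yaw 129.87 ang 130.07 r 0.0659 g 0.246 z 0.0775
```

```bash
python3 look.py a8; python3 ft.py
```

```text
t 23.275 Ftool [-0.71 -0.94  0.91] yaw 129.84 ang 129.93 r 0.0659 g 0.252 z 0.0776
```

View pics/a8.png

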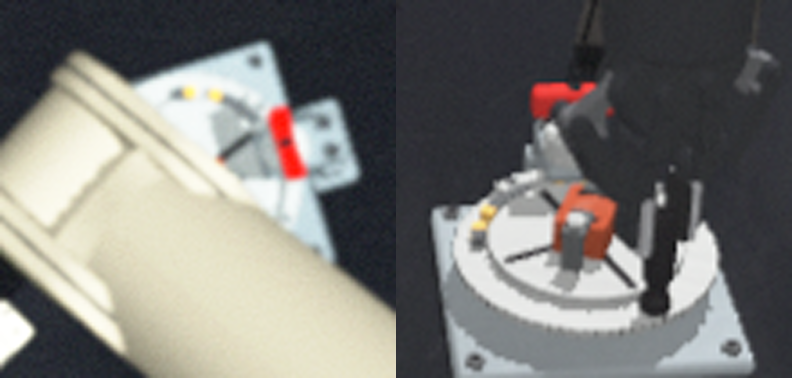

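Bar now spans rows 83–118 in the side zoom, against 75–110 when it rode on the track and 83–120 when home. The pin may already have snapped in, so I'll measure.

```bash
python3 - <<'E'
from h import *
C=np.array([.4722,.1719])
z=lambda x,y:[240+(x+.5)/3.6-.5,210+(y+.5)/3.6-.5]
P=onz('top',[z(190,92),z(215,95)],.04)[:,:2]-C
a=np.degrees(np.arctan2(P[:,1],P[:,0]));print(a,a.mean()+73.2,np.linalg.norm(P,axis=1))
for f in('a1','a2','a6','a7','a8'):
    s=np.load(f'pics/{f}.npz')['s'].astype(int)
    m=(s[...,0]-np.maximum(s[...,1],s[...,2])>80)
    ys,xs=np.nonzero(m[205:240,325:340]);k=xs+325
    # left-end columns only 334-338
    for c in (334,335,336,337):
        y=np.nonzero(m[205:240,c])[0]+205
        print(f,c,(y.min(),y.max()) if len(y) else None,end=' ')
    print()
    # subpixel vertical centroid of redness
    w=np.clip(s[205:240,334:338,0]-np.maximum(s[205:240,334:338,1],s[205:240,334:338,2])-30,0,None)
    print('  centroid',(w.sum(1)*np.arange(205,240)).sum()/max(w.sum(),1))
s0=np.load('pics/side0.npz')['im'].astype(int)
w=np.clip(s0[205:240,334:338,0]-np.maximum(s0[205:240,334:338,1],s0[205:240,334:338,2])-30,0,None)
print('home',(w.sum(1)*np.arange(205,240)).sum()/w.sum())
print(proj('side',[[.491,.109,.092],[.491,.109,.098]]))
E
```

```text
[  0.22662585 -16.05825191] 65.28418696985496 [0.06158166 0.0616666 ]
a1 334 (np.int64(219), np.int64(226)) a1 335 (np.int64(219), np.int64(226)) a1 336 (np.int64(219), np.int64(227)) a1 337 (np.int64(219), np.int64(226)) 
  centroid 222.35963499731616
a2 334 None a2 335 None a2 336 None a2 337 None 
  centroid 0.0
a6 334 (np.int64(216), np.int64(224)) a6 335 (np.int64(216), np.int64(224)) a6 336 (np.int64(216), np.int64(224)) a6 337 (np.int64(216), np.int64(224)) 
  centroid 219.77319587628867
a7 334 (np.int64(216), np.int64(224)) a7 335 (np.int64(216), np.int64(224)) a7 336 (np.int64(216), np.int64(224)) a7 337 (np.int64(220), np.int64(224)) 
  centroid 220.23337123365548
a8 334 (np.int64(218), np.int64(226)) a8 335 (np.int64(218), np.int64(226)) a8 336 (np.int64(218), np.int64(227)) a8 337 (np.int64(218), np.int64(225)) 
  centroid 221.83496571988246
home 221.96589294173378
[[343.63321172 222.66703467]
 [343.76200432 220.21922558]]
```

Bar height now is 221.8 px, against 222.0 at home and 219.8 when riding on the track, and the push force has dropped to about 0. The pin appears to be in. I'll confirm by feel with small steps, watching for a stop.

move_arm([
  [0,-0.0005,0,0,0,-0.4,-0.5],
  [0,-0.0004,0,0,0,-0.3,-0.5],
])

```text
clock: 23.52
position: [0.4297, 0.2223, 0.0778]
ee_rot: [0.418, 0.908, -0.0, -0.0]
ft_force: [-0.1, -0.3, -0.1]
grip_width: 0.248
```

```bash
python3 ft.py
```

```text
t 23.525 Ftool [-0.17 -0.3   0.12] yaw 130.53 ang 130.12 r 0.0659 g 0.248 z 0.0778
```

move_arm([
  [0,-0.0004,0,0,0,-0.3,-0.5],
  [0,0,0,0,0,0,-0.5],
])

```text
clock: 23.78
position: [0.4296, 0.2221, 0.0779]
ee_rot: [0.416, 0.909, 0.0, 0.0]
ft_force: [-0.0, -0.1, 0.5]
grip_width: 0.249
```

```bash
python3 ft.py
```

```text
t 23.775 Ftool [-0.06 -0.05 -0.53] yaw 130.81 ang 130.35 r 0.0658 g 0.249 z 0.0779
```

move_arm([
  [0,-0.0005,0,0,0,-0.4,-0.5],
  [0,0,0,0,0,0,-0.5],
])

```text
clock: 24.02
position: [0.4291, 0.2217, 0.0779]
ee_rot: [0.413, 0.911, -0.0, 0.0]
ft_force: [-0.1, -0.4, 0.1]
grip_width: 0.247
```

```bash
python3 ft.py
```

```text
t 24.025 Ftool [-0.2  -0.36 -0.14] yaw 131.22 ang 130.85 r 0.0658 g 0.247 z 0.0779
```

move_arm([
  [0,-0.0005,0,0,0,-0.4,-0.5],
  [0,0,0,0,0,0,-0.5],
])

```text
clock: 24.28
position: [0.4287, 0.2214, 0.0779]
ee_rot: [0.41, 0.912, -0.0, 0.0]
ft_force: [0.8, 0.2, 0.1]
grip_width: 0.25
```

```bash
python3 ft.py
```

```text
t 24.275 Ftool [-0.43  0.75 -0.06] yaw 131.61 ang 131.3 r 0.0658 g 0.25 z 0.0779
```

move_arm([
  [0,-0.0004,0,0,0,-0.3,-0.5],
  [0,0,0,0,0,0,-0.5],
])

```text
clock: 24.52
position: [0.4284, 0.2211, 0.0779]
ee_rot: [0.407, 0.913, -0.0, 0.0]
ft_force: [-0.9, 0.1, -0.0]
grip_width: 0.251
```

```bash
python3 ft.py
```

```text
t 24.525 Ftool [ 0.67 -0.59  0.02] yaw 131.91 ang 131.66 r 0.0658 g 0.251 z 0.0779
```

move_arm([
  [0,-0.0004,0,0,0,-0.3,-0.5],
  [0,0,0,0,0,0,-0.5],
])

```text
clock: 24.78
position: [0.4281, 0.2208, 0.0779]
ee_rot: [0.405, 0.914, -0.0, 0.0]
ft_force: [-0.0, 0.5, -0.5]
grip_width: 0.25
```

```bash
python3 ft.py
```

```text
t 24.775 Ftool [0.37 0.27 0.53] yaw 132.21 ang 132.03 r 0.0658 g 0.25 z 0.0779
```

move_arm([
  [0,-0.0005,0,0,0,-0.4,-0.5],
  [0,-0.0005,0,0,0,-0.4,-0.5],
  [0,0,0,0,0,0,-0.5],
])

```text
clock: 25.15
position: [0.4274, 0.2201, 0.0779]
ee_rot: [0.399, 0.917, -0.0, 0.0]
ft_force: [-0.2, 0.2, 0.1]
grip_width: 0.246
```

```bash
python3 ft.py
```

```text
t 25.15 Ftool [ 0.3   0.03 -0.07] yaw 133.01 ang 132.86 r 0.0658 g 0.246 z 0.0779
```

move_arm([
  [0,-0.0004,0,0,0,-0.3,-0.5],
  [0,0,0,0,0,0,-0.5],
])

```text
clock: 25.4
position: [0.4272, 0.2199, 0.0779]
ee_rot: [0.396, 0.918, 0.0, 0.0]
ft_force: [0.1, -0.4, -0.4]
grip_width: 0.245
```

```bash
python3 ft.py
```

```text
t 25.4 Ftool [-0.38 -0.17  0.36] yaw 133.31 ang 133.12 r 0.0658 g 0.245 z 0.0779
```

```bash
python3 look.py a9; python3 - <<'E'
from h import *
a=np.load('pics/a8.npz');b=np.load('pics/a9.npz')
for f in(a,b):
    s=f['s'].astype(int)
    w=np.clip(s[205:240,329:336,0]-np.maximum(s[205:240,329:336,1],s[205:240,329:336,2])-30,0,None)
    print((w.sum(1)*np.arange(205,240)).sum()/w.sum())
for n in('side0','a1','a6','a7'):
    f=np.load(f'pics/{n}.npz');s=(f['im'] if n=='side0' else f['s']).astype(int)
    w=np.clip(s[205:240,329:336,0]-np.maximum(s[205:240,329:336,1],s[205:240,329:336,2])-30,0,None)
    print(n,(w.sum(1)*np.arange(205,240)).sum()/w.sum())
E
```

```text
222.0492387431163
222.06029173419773
side0 222.0550518134715
a1 222.48256467941508
a6 219.77949901120633
a7 219.7922291735265
```

View pics/a9.png

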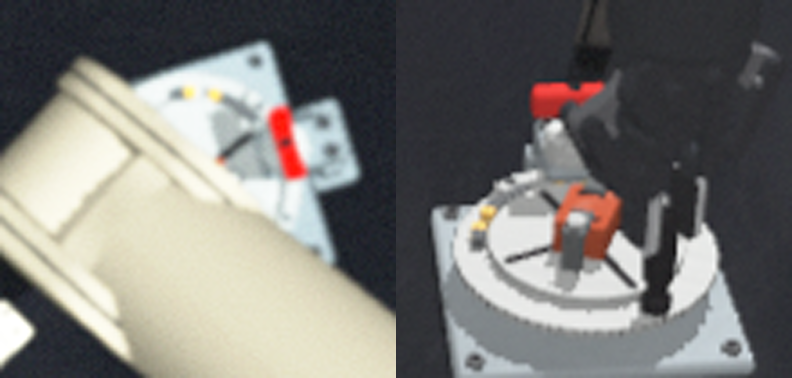

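The bar height is 222.05–222.06 px in both looks, against 222.06 at home and 219.8 on the track. The brass marks have not moved (190,92)/(215,95), so the pin is home. Backing off the peg and retreating.

move_arm([
  [0,0.001,0,0,0,0,-0.3],
  [0,0,0,0,0,0,0],
  [0,0,0,0,0,0,0.1],
  [0,0,-0.02,0,0,0,0.1],
  [0,0,-0.04,0,0,0,0.1],
  [0,0,-0.05,0,0,0,0.1],
  [0,0,-0.03,0,0,0,0.1],
  [-0.03,0.0,0,0,0,0,0.1],
  [0,0,0,0,0,0,0.1],
])

```text
clock: 26.62
position: [0.4498, 0.1972, 0.2192]
ee_rot: [0.398, 0.918, 0.0, 0.001]
ft_force: [-0.6, 0.2, 0.1]
grip_width: 0.553
```

```bash
python3 ft.py; python3 look.py a10; python3 - <<'E'
from h import *
for n in('side0','a10'):
    f=np.load(f'pics/{n}.npz');s=(f['im'] if n=='side0' else f['s']).astype(int)
    w=np.clip(s[205:240,329:360,0]-np.maximum(s[205:240,329:360,1],s[205:240,329:360,2])-30,0,None);w[25:]=0
    print(n,(w.sum(1)*np.arange(205,240)).sum()/w.sum(),(w.sum(0)*np.arange(329,360)).sum()/w.sum(),w.sum())
f=np.load('pics/a10.npz');cv2.imwrite('pics/full_end.png',f['s'][:,:,::-1])
E
```

```text
t 26.625 Ftool [ 0.58 -0.33 -0.11] yaw 133.13 ang 131.5 r 0.0338 g 0.553 z 0.2192
side0 222.0886564562321 343.9455858548126 24093
a10 222.0918934616661 343.9483073348822 24104
```

View pics/a10.png

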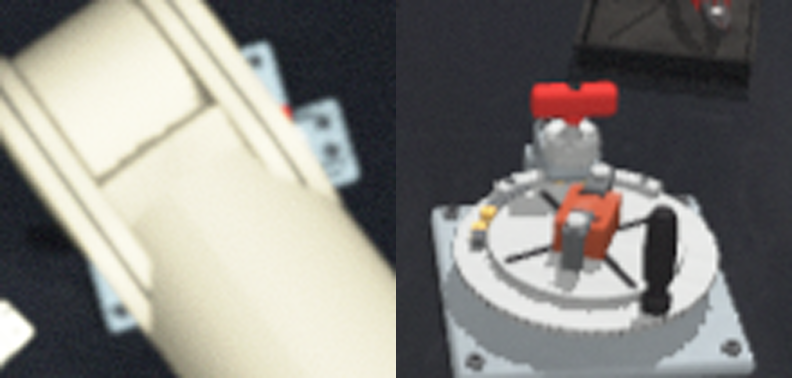

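View pics/full_end.png

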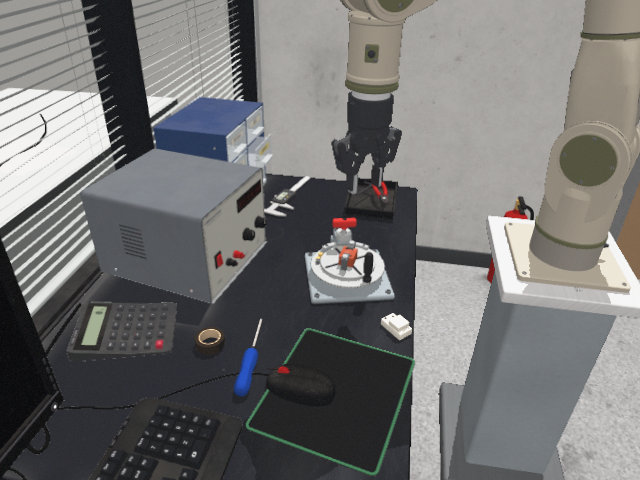

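The handle in the side picture matches the start to within 0.01 px (row 222.09, col 343.95), so the pin is home. The table is turned and the gripper is clear. The caliper (290,195), tape (209,341), driver (248,365) and spare block (397,326) are where they were. Handing in.

```bash
python3 -c "
from workcell import manip
print(manip.hand_in())"
```

```text
the job is handed in; nothing more can be done
None
```

The table is at its second station with the pin home in the second notch, and I handed the job in at about 27 s of the 72 s allowed. The hand-in gave no verdict.

**What I did**
- I pulled the T-handle up about 12 mm, turned it 75° counter-clockwise and let it go in its rest notch.
- I swung the table about 54° by the peg, loosely caged between the fingers.
- I then put the handle back over its deep slot and pushed on in steps of about 1 mm. The table moved ahead of the finger when the pin snapped in, at about 65° (1.14 rad).

**Last checks**
- **Pin home:** in the side picture the handle matches its start position within 0.01 px. Riding on the track, it stood about 2.3 px higher.
- **Push force:** about 1 N at most in my readings, well below 18 N. I read it only at the end of each call, so brief peaks could have been missed.
- **Robot and bystanders:** the gripper is clear of everything. By eye, the caliper, driver, tape roll and spare block have not moved.

**Not confirmed or in disagreement**
- I stopped before the finger touched the peg again, so I did not feel the pin come up against the notch wall. That the pin is fully home rests on the picture.
- My first estimate of the notch, from its brass cheeks, was 67–68°, 2–3° beyond where the pin went in.
- One earlier picture, taken with the gripper in view, put the handle about 0.4 px lower than its home position. I put that down to the fingers covering part of it.

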